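# Clamp the carving-wax block under the swing strap and cam lever

### The job

Clamp the block of carving wax in the fixture for filing, by pushing only: slide the block along between its guide rails until it sits fully home against the end stop, without lifting or tipping it, and swing the clamp strap round against its stop pin so that its rubber foot stands over the block. Only then push the cam lever all the way down, so that it locks and the foot presses on the wax. Leave the small tools that lie about the fixture where they are.

Things in the scene. Friction and masses are not known exactly. Their poses are not given: they have to be found in the camera images.
- clamp_fixture: Clamping fixture fixed to the bench: aluminium plate with guide rails, end stop and swing clamp. Origin on the bench (z = 0) on the channel's centre line; own x runs along the channel to the end stop, y to its left, z up. In this frame, mm: plate x -90..80, y -95..55, top (channel floor) z = 12; rails y = +-(35.5..45.5), x -50..55, tops z = 20
- stop_face (a point): middle of the dark steel end stop's working face, which the block's end must touch: fixture frame x = 55 mm, y = 0, z = 22 mm. The stop is 14 mm thick, y -45..45, its top at z = 30 mm (two screw heads 3 mm higher)
- clamp_stud (a point): foot of the vertical stud, the pivot axis of strap and lever: fixture frame x = 6, y = -68, z = 12 mm. Cam and clevis on its head reach z = 95 mm
- stop_pin (a point): top of the strap's stop pin, 6 mm thick, fixture frame x = 20.5, y = -50, z = 58 mm; the strap rests against it when square across the channel
- wax_block: loose red carving-wax block, 67 mm wide, 99 long, 20.5 thick, 0.15 to 0.3 kg, flat on the plate between the rails with 2 mm play on each side. Origin at the centre of its underside; own y is its long axis, along the channel. It starts 10 to 30 mm short of the end stop; fully home its origin is at fixture x = 5.5 mm, its near end at x = -44 mm, its top at z = 32.5 mm
- clamp_strap (a joint): swing angle a of the strap about the stud, rad: 0 = square across the channel, against the stop pin (the goal), growing as it swings off the block. In the fixture frame the strap points from the stud along (-sin a, cos a). Starts at 1.2 to 1.65 (near 1.57 it points along fixture -x, outside the channel), limit 1.8. Stays where it is left; 1 to 2 N at the nose turn it
- strap_nose (a point): middle of the round outer end of the strap, 84 mm from the stud axis, z = 55 mm. The strap is a flat steel bar 22 mm wide, underside z = 50 and top z = 60 mm above the bench (4 mm lower when clamped)
- strap_spindle (a point): top of the threaded spindle that stands on the strap 68 mm from the stud axis, z = 80 mm; radius 4 mm, its hex nuts 8 mm, above and below the bar
- clamp_foot: black rubber foot, radius 8.5 mm, under the spindle, on a stiff spring; underside z = 34.8 mm with the lever up (2 mm over the block's top, so it swings freely over it); with the lever down it presses the block with about 10 to 15 N. The body's origin is not at the foot: it lies on the stud axis at bench level
- cam_lever (a joint): angle of the cam lever about its level pin on the stud head, rad: 0 = up (it rises 62 degrees above level), 1.22 = fully down, locked (8 degrees below level). Starts at 0 to 0.1. Stays where it is left; 2 to 3 N at the ball push it down. It turns with the strap and always points to the side of the stud opposite to the strap. Round bar of radius 4.5 mm, ball centre 85 mm from the pin
- lever_ball (a point): centre of the black ball knob (radius 9 mm) at the end of the cam lever
- lever_pin (a point): the cam lever's pin, on the stud axis, 77.5 mm above the bench
- gum_block: grey abrasive block 50 x 20 x 12 mm on the bench on the stud's side of the fixture, towards the stop end; bystander
- sanding_stick: wooden sanding stick, 125 mm long, along the fixture's side away from the stud; bystander
- loupe: folding loupe, 56 mm long, 12 mm high, behind the end stop; bystander
- pin_vise: slim steel pin vise, 73 mm long, in front of the open end of the channel; bystander
- needle_file: needle file, 118 mm long, 6 mm thick, beside the fixture on the stud's side; bystander
Not all that is in view belongs to the job. There is more than one size of the wax_block; the job needs the largest.

How it is judged (in metres and radians):
On the way, in this order (a step that is already met when the one before it is completed fails the run):
1. the block is home against the stop and the strap is swung across it against its pin, with the lever still up (x of wax_block in the frame of clamp_fixture above 0.003 m and z of wax_block in the frame of clamp_fixture below 0.0145 m and angle between the y axis of wax_block and the x axis of clamp_fixture, either way round below 0.06 rad and value of joint clamp_strap below 0.1 rad and value of joint cam_lever below 0.4 rad), for 0.2 s.
2. the cam lever is pushed fully down (value of joint cam_lever above 1.1 rad), for 0.2 s.
At the end, for the whole second after the job is handed in: the block lies flat and at rest within 2.5 mm of home against the end stop, the strap is within 0.1 rad of square across it, the cam lever is within 0.12 rad of fully down, and the foot presses on the block with more than 5 N (x of wax_block in the frame of clamp_fixture above 0.003 m and z of wax_block in the frame of clamp_fixture below 0.0145 m and angle between the y axis of wax_block and the x axis of clamp_fixture, either way round below 0.06 rad and value of joint clamp_strap below 0.1 rad and value of joint cam_lever above 1.1 rad and contact force between clamp_foot and wax_block above 5 N and linear speed of wax_block below 0.01 m/s); the robot touches nothing.
It fails at once if the wax block is lifted or tipped (height (world z) of wax_block above 0.02 m or angle between wax_block's own z axis and vertical above 0.12 rad).
It fails at once if a small tool beside the fixture is moved by more than 15 mm (distance of any of gum_block, sanding_stick, loupe, pin_vise, needle_file from where it was at the start of the episode above 0.015 m).
It also fails if it takes over 61 s, if anything falls off the work surface, if the arm or the gripper's body presses on something with over 40 N, if the wrist force passes 120 N, or if a joint passes its speed limit or range.

### The arm

A 6-joint arm with a two-finger parallel gripper is mounted at the origin on the work surface; the furniture and walls round the work are solid. World frame = base frame: x ahead of the robot, y to its left, z up, the work surface at z = 0. Lengths are in mm, angles in degrees, forces in N, time in s.
With the tool pointing down it reaches from about 325 to 900 mm from the base axis. Payload 6.1 kg.
Tool frame: the origin (TCP) lies on the centre line of the jaws, within the pads' length; the fingertips stand 25 mm ahead of it and the grasp point (between the pads) lies 6 mm ahead of it; z points along the fingers, y is the direction in which the jaws open and shut (so a half turn about z gives the same grasp; the last joint's range is limited). The gripper opens to 85 mm and grips with 20 to 120 N. Pads are 22 mm wide; open, the fingers measure 114 mm over their backs; the gripper's body (76 mm by 85 mm) begins 54 mm behind the grasp point. The pads swing forward as they close: fully open they stand 13 mm farther back than shut.
Start: joints at [-78.616, 12.628, 87.462, -0, 79.91, -7.225], TCP at [199.442, -592.316, 256.3] pointing down, gripper open.
Joint ranges: [-170.65, 170.65], [-52.31, 119.04], [5.05, 147.46], [-71.25, 251.25], [11.57, 151.72], [-153.62, 153.62]. Speed limits (degrees/s): [147.25, 147.25, 172.46, 180, 180, 180].

### API

Orientations are given as a 3x3 rotation matrix whose columns are the frame's x, y, z axes.
In Python, from bench import * gives the robot as it stands. The module is installed in compiled form; this text tells all that it offers.
- The arm moves only by the tool jog_arm, never from a script. Its argument "moves" is a list of rows, each a list of 7 numbers: the shift along the world's x, y, z in mm, then the turn, a rotation vector about the world's x, y, z in degrees, then the finger opening in mm, from 0 to 85.4. In form: [[x, y, z, rx, ry, rz, claw], ...]. A call has 1 to 10 rows; each row is the pose to reach, as a shift and turn from the pose commanded when the call began; what a row does not reach only later rows make up. A row lasts 1/8 s, in which the tool goes at most 62.5 mm and 10.7 degrees, less where a joint would pass 70% of its speed; a pose out of reach is approached as far as the arm can. A call with a gripper value outside its range is refused whole. The fingers move at their own pace and stop on an object; "force" is the grip in N (left out, the last holds). Time passes only in rows, so rows that repeat a pose let the fingers close. It gives the time, the measured TCP pose, the force and the opening at its end, in the units of the state.
- read_state(): the state, without advancing time (a new reading comes with each control period).
- get_image(name): name is "side" or "top"; returns the picture (400x640x3 uint8, blue, green, red); there is no depth.
- calibration(name): a dict with "K" (3x3 intrinsics, pixels), "k1" (the pictures are not rectified: a ray, as slopes to the right and down, at radius r is drawn at 1 + k1 r^2 times it, then the intrinsics apply), "world_to_cam" (4x4, takes a point from world to camera coordinates). Camera axes: x right, y down, z forward; pixel columns grow to the right and rows downward; lengths in mm; the calibration is good to about 2 mm. A picture is of the moment at which its call begins. calibration takes no time and is no camera call.
- finish_job(): hands the job in, once; it reports no verdict.
The state is a dict: "time_s": time; "joint_pos": joint angles; "dq": joint speeds; "joint_torque": joint torques, N m; "tcp_pos": TCP position; "tcp_rot": TCP orientation; "force": force on the tool from outside, world axes, zero at the start; "wrist_torque": the same for the moment, N m; "finger_gap": opening from 0.0 (shut) to 1.0 (fully open).
Only numpy, scipy, OpenCV 4.12 (cv2) and the standard library are available. Lean on these libraries where they do the work, as an engineer would, in place of code of your own. Each camera call takes 0.05 s, during which the arm holds its last target.

## Working session

There is one attempt and no reset: what is moved stays moved. The work goes in short steps, Python scripts to look and compute and a tool call to move; the robot and the scene stay as the last step left them, time stands still between calls to the robot, and variables do not carry over. Pictures are saved under pics/ and viewed, and the job is handed in when it is done.

Besides the shell and the picture viewer there is one more tool, called after "Emit:" as name(argument=value, ...), one argument or row to a line, values as JSON. jog_arm: Moves the arm, as the interface text tells. Its arguments: {"type":"object","properties":{"moves":{"type":"array"},"force":{"type":"number"}},"required":["moves"]}

```bash
mkdir -p pics && python3 - <<'E'
from bench import *
import cv2
s=read_state();print(s)
for n in("side","top"):
    im=get_image(n);cv2.imwrite(f"pics/{n}0.png",im)
    c=calibration(n);print(n,c)
E
```

```text
{'time_s': 0.0, 'joint_pos': array([-7.86160463e+01,  1.26754099e+01,  8.75258159e+01,  6.36672134e-04,
        7.99101098e+01, -7.22585468e+00]), 'dq': array([-0.01574642,  0.01898531,  0.01996   ,  0.07823896, -0.08920879,
        0.02758977]), 'joint_torque': array([ 1.10327957e-03, -4.96902645e+01, -3.89396203e+01, -7.09342498e-05,
        1.11827021e-02, -1.06211530e-06]), 'tcp_pos': array([ 199.33120307, -591.77537886,  255.19690455]), 'tcp_rot': array([[ 9.47714466e-01,  3.19119338e-01, -3.72823511e-04],
       [ 3.19119453e-01, -9.47712582e-01,  1.90710101e-03],
       [ 2.55263279e-04, -1.92636245e-03, -9.99998112e-01]]), 'force': array([ 0.35980589,  0.20654665, -0.15565971]), 'wrist_torque': array([-0.03058593,  0.04341985, -0.01100102]), 'finger_gap': 1.003987129308642}
side {'K': array([[467.33732407,   0.        , 317.75959885],
       [  0.        , 467.33732407, 191.49206984],
       [  0.        ,   0.        ,   1.        ]]), 'k1': 0.02366686077115554, 'world_to_cam': array([[ 9.67454564e-01, -2.52452635e-01,  1.73012506e-02,
        -5.31756705e+02],
       [-1.63330186e-01, -6.75213895e-01, -7.19311786e-01,
         1.63335494e+02],
       [ 1.93274201e-01,  6.93075654e-01, -6.94471901e-01,
         8.15796869e+02],
       [ 0.00000000e+00,  0.00000000e+00,  0.00000000e+00,
         1.00000000e+00]])}
top {'K': array([[499.35790234,   0.        , 309.62445214],
       [  0.        , 499.35790234, 200.27504857],
       [  0.        ,   0.        ,   1.        ]]), 'k1': -0.06407529357542555, 'world_to_cam': array([[-7.84882639e-03, -9.99964982e-01,  2.90342417e-03,
        -8.23136988e+00],
       [-9.90696921e-01,  7.38153065e-03, -1.35886438e-01,
         5.63261719e+02],
       [ 1.35860247e-01, -3.94296244e-03, -9.90720165e-01,
         8.89886744e+02],
       [ 0.00000000e+00,  0.00000000e+00,  0.00000000e+00,
         1.00000000e+00]])}
```

View pics/side0.png

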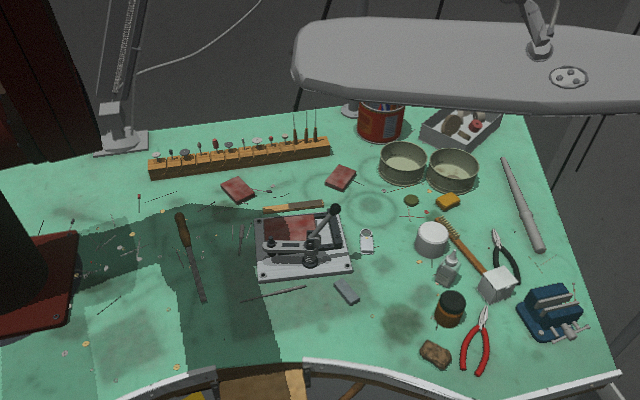

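View pics/top0.png

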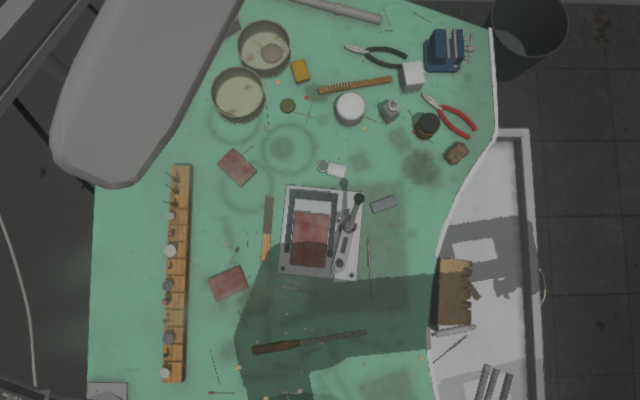

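The top view shows the fixture near pixel (320,232): stop toward the top (world +x), stud on the right (world −y), strap along −x. I'll zoom in to measure it.

```bash
cat > h.py <<'E'
import numpy as np, cv2
from bench import *
def cal(n):
    c=calibration(n);return c["K"],c["k1"],c["world_to_cam"]
def ray(n,u,v):
    K,k1,T=cal(n)
    # drawn = s*(1+k1 r^2)
    d=np.array([(u-K[0,2])/K[0,0],(v-K[1,2])/K[1,1]]);s=d.copy()
    for _ in range(20): s=d/(1+k1*(s@s))
    R=T[:3,:3];o=-R.T@T[:3,3];w=R.T@np.array([s[0],s[1],1]);return o,w/np.linalg.norm(w)
def onz(n,u,v,z):
    o,w=ray(n,u,v);return o+w*(z-o[2])/w[2]
def proj(n,p):
    K,k1,T=cal(n);q=T[:3,:3]@np.asarray(p,float)+T[:3,3];s=q[:2]/q[2];s=s*(1+k1*(s@s));return K[:2,:2]@s+K[:2,2]
def tri(a,b):
    (o1,w1),(o2,w2)=ray("side",*a),ray("top",*b)
    A=np.c_[w1,-w2];t=np.linalg.lstsq(A,o2-o1,rcond=None)[0]
    p,q=o1+t[0]*w1,o2+t[1]*w2;return (p+q)/2,np.linalg.norm(p-q)
E
python3 - <<'E'
import cv2
t=cv2.imread("pics/top0.png")[160:300,230:420];cv2.imwrite("pics/topz.png",cv2.resize(t,None,fx=4,fy=4,interpolation=cv2.INTER_CUBIC))
t=cv2.imread("pics/side0.png")[185:310,220:400];cv2.imwrite("pics/sidez.png",cv2.resize(t,None,fx=4.4,fy=4.4,interpolation=cv2.INTER_CUBIC))
E
```

```text
(no output)
```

View pics/topz.png

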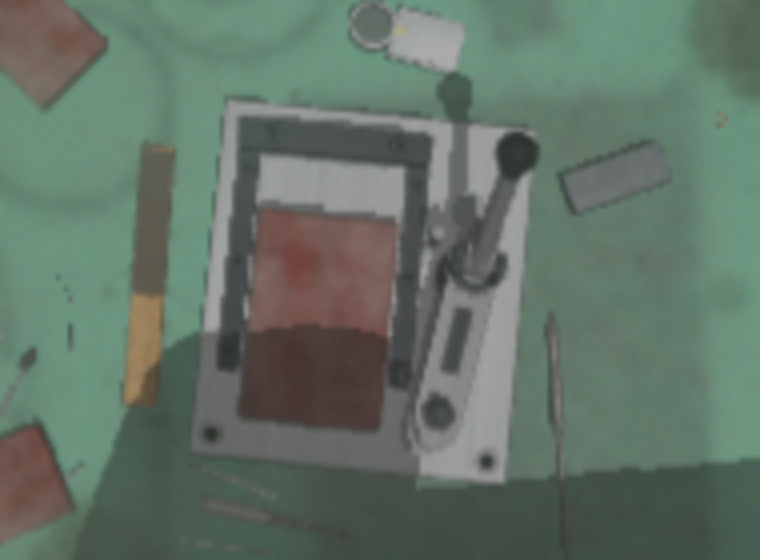

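View pics/sidez.png

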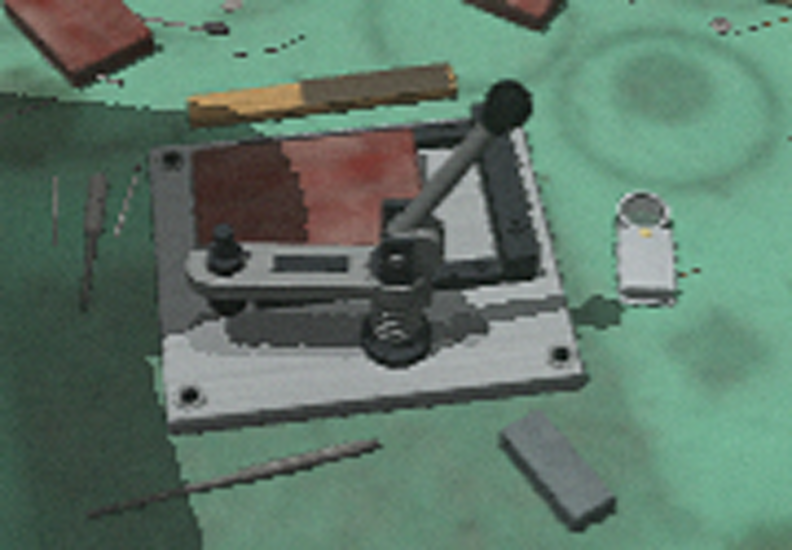

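The top zoom shows the plate corners at zoomed (226,98), (536,128), (503,485) and (192,450). The block's top corners are about (259,206), (397,219), (381,430) and (238,417). The spindle is at (437,410) and the ball at (517,153).

```bash
cat > fx.py <<'E'
from h import *
def T(u,v,z): return onz("top",230+(u-1.5)/4,160+(v-1.5)/4,z)
def S(u,v,z): return onz("side",220+(u-1.7)/4.4,185+(v-1.7)/4.4,z)
f=np.array([[80,55],[80,-95],[-90,-95],[-90,55]],float)
w=np.array([T(226,98,12),T(536,128,12),T(503,485,12),T(192,450,12)])[:,:2]
M,_=cv2.estimateAffinePartial2D(f,w)
ws=np.array([S(572,378,12),S(172,432,12)])[:,:2]  # side view: (80,-95),(-90,-95)
sc=np.hypot(M[0,0],M[1,0]);th=np.arctan2(M[1,0],M[0,0])
R=np.array([[np.cos(th),-np.sin(th)],[np.sin(th),np.cos(th)]])
t=w.mean(0)-R@f.mean(0)
def F2W(x,y): return R@np.array([x,y])+t
def W2F(p): return R.T@(np.asarray(p)[:2]-t)
E
python3 - <<'E'
from fx import *
print("scale",sc,"th",np.degrees(th),"t",t)
print("resid",[np.round(W2F(a)-b,1) for a,b in zip(w,f)])
print("side corners",[np.round(W2F(a),1) for a in ws])
b=np.array([W2F(T(*p,32.5)) for p in[(259,206),(397,219),(381,430),(238,417)]]);print("block",b.round(1),b.mean(0))
sp=W2F(T(437,410,80));print("spindle",sp,"a",np.degrees(np.arctan2(-(sp[0]-6),sp[1]+68)),np.hypot(*(sp-[6,-68])))
def z2(u,v):return 220+(u-1.7)/4.4,185+(v-1.7)/4.4
def zt(u,v):return 230+(u-1.5)/4,160+(v-1.5)/4
p,e=tri(z2(507,104),zt(517,153));print("ball",p,e,W2F(p))
p,e=tri(z2(224,232),zt(437,410));print("spindle",p,e,W2F(p))
for n,q in dict(stud=(6,-68,77.5),home=(5.5,0,32.5),corner=(-44,33.5,32.5)).items():
    print(n,F2W(*q[:2]))
E
```

```text
Traceback (most recent call last):
  File "fx.py", line 6, in <module>
    M,_=cv2.estimateAffinePartial2D(f,w)
        ~~~~~~~~~~~~~~~~~~~~~~~~~~~^^^^^
cv2.error: OpenCV(4.12.0) /io/opencv/modules/calib3d/src/ptsetreg.cpp:1108: error: (-215:Assertion failed) count >= 0 && to.checkVector(2) == count in function 'estimateAffinePartial2D'
```

```bash
sed -i 's/\])\[:,:2\]/])[:,:2].copy()/' fx.py
cat > m1.py <<'E'
from fx import *
print("scale",sc,"th",np.degrees(th),"t",t)
print("resid",[np.round(W2F(a)-b,1) for a,b in zip(w,f)])
print("side corners",[np.round(W2F(a),1) for a in ws])
b=np.array([W2F(T(*p,32.5)) for p in[(259,206),(397,219),(381,430),(238,417)]]);print("block",b.round(1),b.mean(0))
sp=W2F(T(437,410,80));print("spindle",sp,"a",np.degrees(np.arctan2(-(sp[0]-6),sp[1]+68)),np.hypot(*(sp-[6,-68])))
def z2(u,v):return 220+(u-1.7)/4.4,185+(v-1.7)/4.4
def zt(u,v):return 230+(u-1.5)/4,160+(v-1.5)/4
p,e=tri(z2(507,104),zt(517,153));print("ball",p,e,W2F(p))
p,e=tri(z2(224,232),zt(437,410));print("spindle",p,e,W2F(p))
for n,q in dict(stud=(6,-68,77.5),home=(5.5,0,32.5),corner=(-44,33.5,32.5)).items():
    print(n,F2W(*q[:2]))
for n,pts in dict(file=[(550,315),(566,555)],pinv=[(205,503),(350,535)],gum=[(560,178),(660,143),(670,178),(575,213)],stick=[(157,145),(140,405)]).items():
    print(n,[W2F(T(*p,5)).round(0) for p in pts])
E
python3 m1.py
```

```text
scale 0.9921018970383906 th -6.18781707692377 t [513.5999982  -13.87977988]
resid [array([-0.6,  0. ]), array([-0.2,  0.5]), array([-0.5,  1.3]), array([ 1.2, -1.9])]
side corners [array([ 74.5, -98.4]), array([ -87.6, -102.7])]
block [[ 26.8  33. ]
 [ 27.2 -31.6]
 [-70.7 -33.6]
 [-71.4  32.5]] [-22.04912864   0.06647891]
spindle [-59.96883513 -55.55028441] a 79.3127682142186 67.13331979214043
ball [551.14748212 -92.59038414 151.28257019] 0.1585547652759186 [ 45.81278458 -74.20486197]
spindle [447.84159248 -62.95667105  74.50507871] 0.4416286034340416 [-60.08539283 -55.8789293 ]
stud [512.23546003 -82.13033325]
home [519.06795468 -14.47261369]
corner [473.46724318  24.16771641]
file [array([  -8., -110.]), array([-120., -127.])]
pinv [array([-113.,   45.]), array([-121.,  -25.])]
gum [array([  58., -109.]), array([  80., -156.]), array([  63., -162.]), array([  42., -117.])]
stick [array([54., 86.]), array([-70.,  80.])]
```

The rigid fit is good: residuals under 2 mm and scale 0.992. The ball height is 151 (expected 152.5) and the spindle radius 67 (expected 68). The block is 27.5 mm short and a ≈ 1.38 rad. Next I move behind the block, high up, with the fingers shut.

Emit:
jog_arm(
  moves=[
    [60,150,-56,0,0,-8,0],
    [113,294,-56,0,0,-16,0],
    [170,440,-56,0,0,-25,0],
    [226,588,-56,0,0,-25,0],
    [226,588,-56,0,0,-25,0],
    [226,588,-56,0,0,-25,0],
    [226,588,-56,0,0,-25,0],
    [226,588,-56,0,0,-25,0],
    [226,588,-56,0,0,-25,0],
    [226,588,-56,0,0,-25,0],
  ],
)

```text
time_s: 1.35
tcp_pos: [422.3, -11.3, 200.8]
tcp_rot: [[0.994, -0.111, 0.001], [-0.111, -0.994, -0.0], [0.001, 0.0, -1.0]]
force: [0.5, -0.9, 0.1]
finger_gap: -0.0
```

Emit:
jog_arm(
  moves=[
    [0,0,-80,0,0,0,0],
    [0,0,-100,0,0,0,0],
    [0,0,-100,0,0,0,0],
  ],
)

```text
time_s: 1.72
tcp_pos: [418.8, -12.4, 97.7]
tcp_rot: [[0.994, -0.111, -0.008], [-0.111, -0.994, 0.002], [-0.008, -0.001, -1.0]]
force: [0.3, -0.3, 1.5]
finger_gap: 0.003
```

```bash
python3 - <<'E'
from fx import *
im=get_image("side");cv2.imwrite("pics/s1.png",cv2.resize(im[110:310,170:430],None,fx=3,fy=3,interpolation=cv2.INTER_CUBIC))
s=read_state();print(s["tcp_pos"],W2F(s["tcp_pos"]))
for d in(25,38):
    p=s["tcp_pos"]-[0,0,d];u=proj("side",p);print(d,u,(u-[170,110])*3)
E
```

```text
[420.83608675 -13.04593682 100.01910571] [-92.3133384   -9.16984821]
25 [250.62458914 219.14969135] [241.87376742 327.44907404]
38 [251.21584968 224.02948684] [243.64754905 342.08846052]
```

View pics/s1.png

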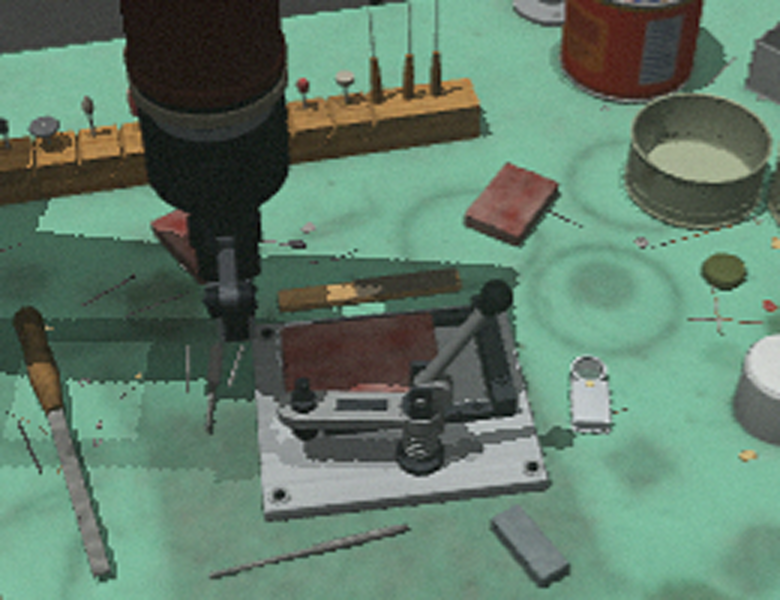

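The shut fingertip sits at about zoomed (237,340), which matches tips 25 mm ahead of the TCP. Now I lower behind the block and push along fixture +x (world 0.994, −0.108).

Emit:
jog_arm(
  moves=[
    [5,9,0,0,0,0,0],
    [5,9,-30,0,0,0,0],
    [5,9,-53,0,0,0,0],
    [5,9,-53,0,0,0,0],
    [5,9,-53,0,0,0,0],
  ],
)

```text
time_s: 2.4
tcp_pos: [428.6, -4.6, 49.6]
tcp_rot: [[0.994, -0.112, 0.003], [-0.112, -0.994, -0.001], [0.003, 0.0, -1.0]]
force: [0.9, -0.4, 0.9]
finger_gap: -0.002
```

Emit:
jog_arm(
  moves=[
    [4,0,-2,0,0,0,0],
    [8,-1,-2,0,0,0,0],
    [12,-1,-2,0,0,0,0],
    [16,-2,-2,0,0,0,0],
    [20,-2,-2,0,0,0,0],
    [23,-2,-2,0,0,0,0],
    [25,-3,-2,0,0,0,0],
    [25,-3,-2,0,0,0,0],
  ],
)

```text
time_s: 3.4
tcp_pos: [452.3, -7.5, 45.8]
tcp_rot: [[0.994, -0.111, 0.0], [-0.111, -0.994, -0.0], [0.001, 0.0, -1.0]]
force: [0.2, 0.3, 0.3]
finger_gap: 0.0
```

Emit:
jog_arm(
  moves=[
    [2,0,0,0,0,0,0],
    [4,0,0,0,0,0,0],
    [5,0,0,0,0,0,0],
    [6,-1,0,0,0,0,0],
    [6,-1,0,0,0,0,0],
  ],
)

```text
time_s: 4.03
tcp_pos: [458.2, -8.5, 45.8]
tcp_rot: [[0.994, -0.111, 0.0], [-0.111, -0.994, -0.0], [0.0, 0.0, -1.0]]
force: [0.7, 0.7, -0.8]
finger_gap: 0.003
```

```bash
python3 - <<'E'
from fx import *
im=get_image("side");cv2.imwrite("pics/s2.png",cv2.resize(im[185:310,220:400],None,fx=4.4,fy=4.4,interpolation=cv2.INTER_CUBIC))
s=read_state();print(s["tcp_pos"],W2F(s["tcp_pos"]),s["force"])
E
```

```text
[458.18121079  -8.45859332  45.85491911] [-55.680251    -0.58387609] [-0.46689674  0.11192892 -0.41060451]
```

View pics/s2.png

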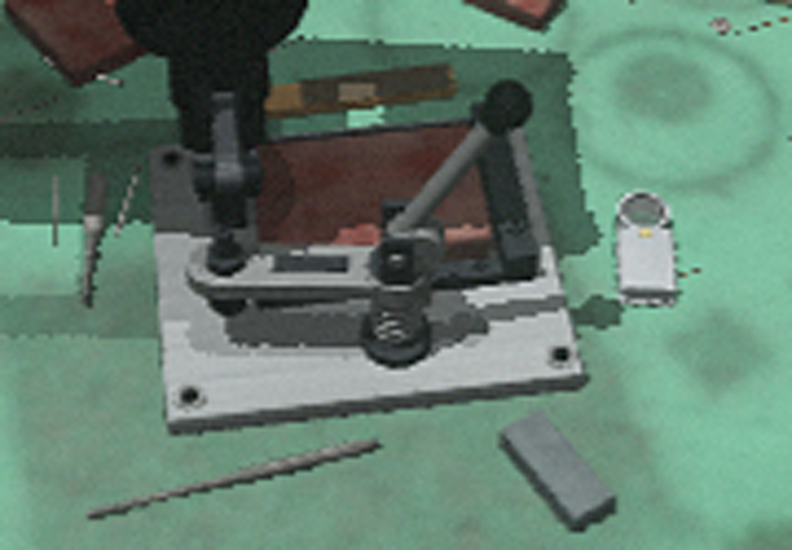

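The block's far end is close to the stop face (about (490,190)), but there is no contact force yet. I'll keep pushing.

Emit:
jog_arm(
  moves=[
    [1,0,0,0,0,0,0],
    [2,0,0,0,0,0,0],
    [3,0,0,0,0,0,0],
    [3,0,0,0,0,0,0],
  ],
)

```text
time_s: 4.58
tcp_pos: [460.3, -8.3, 45.6]
tcp_rot: [[0.994, -0.111, -0.002], [-0.111, -0.994, 0.0], [-0.002, 0.0, -1.0]]
force: [-5.1, 0.1, 3.4]
finger_gap: 0.007
```

Emit:
jog_arm(
  moves=[
    [1,0,0,0,0,0,0],
    [2,0,0,0,0,0,0],
    [2,0,0,0,0,0,0],
    [2,0,0,0,0,0,0],
  ],
)

```text
time_s: 5.08
tcp_pos: [460.4, -8.1, 45.0]
tcp_rot: [[0.994, -0.111, -0.006], [-0.111, -0.994, 0.001], [-0.006, 0.0, -1.0]]
force: [-10.9, -0.9, 7.2]
finger_gap: -0.002
```

The block is home: the force rose from 5 to 11 N while the position held at 460.4. I back off, rise, and go to the outer side of the strap.

Emit:
jog_arm(
  moves=[
    [-12,1,0,0,0,0,0],
    [-22,2,0,0,0,0,0],
    [-22,2,50,0,0,0,0],
    [-22,2,95,0,0,0,0],
    [-22,-45,95,0,0,0,0],
    [-24,-95,95,0,0,0,0],
    [-24,-95,95,0,0,0,0],
    [-24,-95,95,0,0,0,0],
  ],
)

```text
time_s: 6.08
tcp_pos: [438.7, -103.1, 140.7]
tcp_rot: [[0.994, -0.112, 0.0], [-0.112, -0.994, 0.0], [0.0, -0.001, -1.0]]
force: [-0.0, 0.5, -0.5]
finger_gap: -0.003
```

```bash
python3 - <<'E'
from fx import *
s=read_state();print(s["tcp_pos"],W2F(s["tcp_pos"]),s["force"])
im=get_image("side");cv2.imwrite("pics/s3.png",cv2.resize(im[150:310,190:400],None,fx=3.7,fy=3.7,interpolation=cv2.INTER_CUBIC))
im=get_image("top");cv2.imwrite("pics/t3.png",cv2.resize(im[160:300,230:420],None,fx=4,fy=4,interpolation=cv2.INTER_CUBIC))
E
```

```text
[ 438.71050193 -103.06944789  140.67158674] [-64.83961019 -96.74222697] [-0.00911212  0.46342926 -0.52399947]
```

View pics/s3.png

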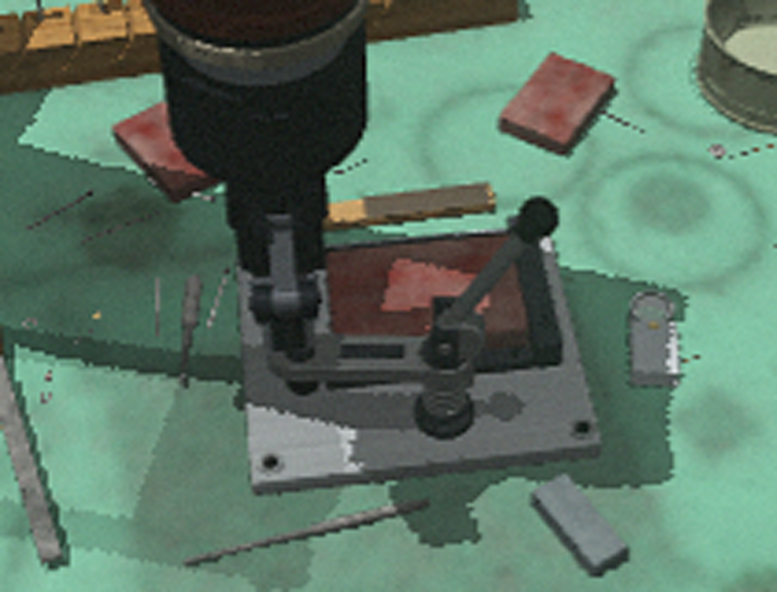

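View pics/t3.png

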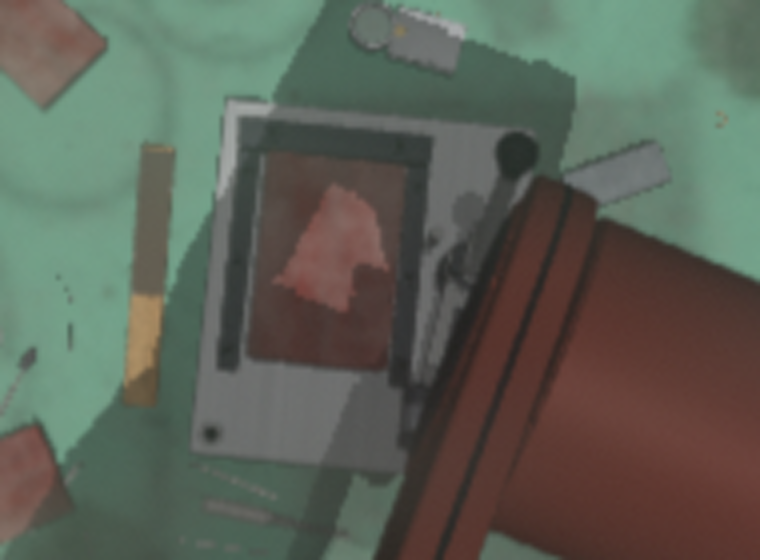

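The top view shows the block flush against the stop, with its top edge at zoomed y≈155. The lever is untouched. I lower to tip z≈45 and compute the arc.

Emit:
jog_arm(
  moves=[
    [0,0,-35,0,0,0,0],
    [0,0,-71,0,0,0,0],
    [0,0,-71,0,0,0,0],
    [0,0,-71,0,0,0,0],
  ],
)

```text
time_s: 6.68
tcp_pos: [439.6, -102.9, 70.7]
tcp_rot: [[0.994, -0.11, 0.001], [-0.11, -0.994, -0.0], [0.001, 0.0, -1.0]]
force: [0.6, -0.4, -0.5]
finger_gap: -0.003
```

```bash
python3 - <<'E'
from fx import *
s=read_state();p=s["tcp_pos"];print(p,W2F(p),s["force"])
hx,hy=9.5,14.5
for a in [79,70,60,50,40,30,20,10,5,0]:
    r=np.radians(a);rr=64 if a>30 else 66
    q=np.array([6,-68])+rr*np.array([-np.sin(r),np.cos(r)])+(11+hx*np.cos(r)+hy*np.sin(r))*np.array([-np.cos(r),-np.sin(r)])
    print(a,q.round(1),(F2W(*q)-p[:2]).round(1))
E
```

```text
[ 439.62345607 -102.92993817   70.72779121] [-63.94701248 -96.50512458] [ 0.55969438 -0.41635577 -0.46005136]
79 [-62.  -82.3] [ 3.5 13.9]
70 [-63.7 -72.3] [ 2.9 24. ]
60 [-63.6 -60.5] [ 4.2 35.7]
50 [-61.2 -48.5] [ 7.9 47.5]
40 [-56.3 -36.7] [14.1 58.6]
30 [-49.9 -24.1] [21.7 70.5]
20 [-40.  -14.5] [32.7 78.9]
10 [-28.  -7.] [45.4 85.1]
5 [-21.4  -4.1] [52.3 87.2]
0 [-14.5  -2. ] [59.3 88.6]
```

Emit:
jog_arm(
  moves=[
    [3,14,0,0,0,0,0],
    [3,19,0,0,0,0,0],
    [3,24,0,0,0,0,0],
    [3,30,0,0,0,0,0],
    [4,36,0,0,0,0,0],
    [6,42,0,0,0,0,0],
    [8,48,0,0,0,0,0],
    [11,53,0,0,0,0,0],
    [14,58,0,0,0,0,0],
    [14,58,0,0,0,0,0],
  ],
)

```text
time_s: 7.92
tcp_pos: [453.1, -44.9, 69.7]
tcp_rot: [[0.994, -0.111, -0.0], [-0.111, -0.994, 0.0], [-0.0, -0.0, -1.0]]
force: [-0.2, -0.4, -0.1]
finger_gap: 0.004
```

```bash
python3 - <<'E'
from fx import *
s=read_state();print(s["tcp_pos"],W2F(s["tcp_pos"]),s["force"])
im=get_image("side");cv2.imwrite("pics/s4.png",cv2.resize(im[150:310,190:400],None,fx=3.7,fy=3.7,interpolation=cv2.INTER_CUBIC))
E
```

```text
[453.13417095 -44.88667027  69.70600959] [-56.77137802 -37.34372978] [-0.23999578 -0.42013126 -0.13126295]
```

View pics/s4.png

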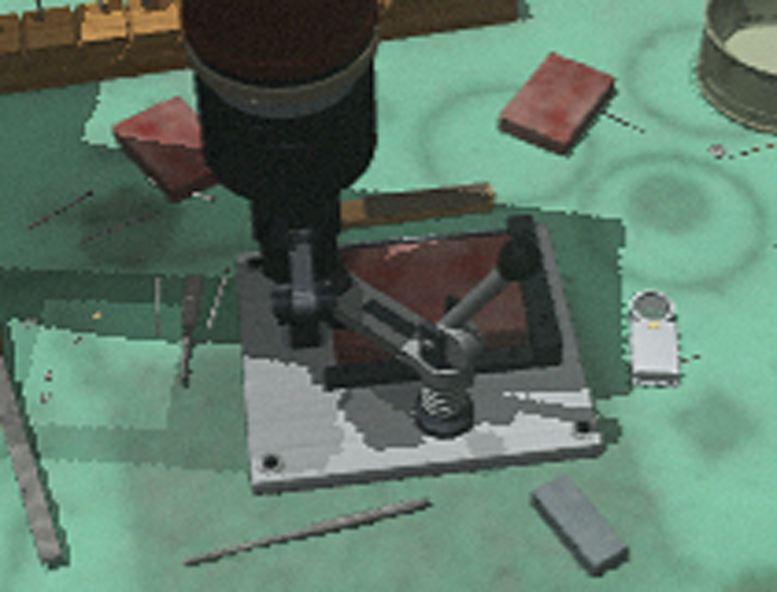

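The strap follows and is now about halfway (nose near (340,290)). The lever is still up and the block still home. I continue the arc with the remaining relative steps.

Emit:
jog_arm(
  moves=[
    [4,6,0,0,0,0,0],
    [8,12,0,0,0,0,0],
    [13,16,0,0,0,0,0],
    [19,20,0,0,0,0,0],
    [25,23,0,0,0,0,0],
    [31,26,0,0,0,0,0],
    [37,28,0,0,0,0,0],
    [41,29,0,0,0,0,0],
    [41,29,0,0,0,0,0],
  ],
)

```text
time_s: 9.1
tcp_pos: [494.4, -16.3, 69.8]
tcp_rot: [[0.994, -0.111, 0.0], [-0.111, -0.994, 0.0], [0.0, -0.0, -1.0]]
force: [-0.3, -0.1, 0.2]
finger_gap: -0.001
```

Emit:
jog_arm(
  moves=[
    [2,0,0,0,0,0,0],
    [4,0,0,0,0,0,0],
    [5,0,0,0,0,0,0],
    [6,0,0,0,0,0,0],
    [6,0,0,0,0,0,0],
  ],
)

```text
time_s: 9.72
tcp_pos: [498.9, -16.2, 69.6]
tcp_rot: [[0.994, -0.111, -0.003], [-0.111, -0.994, 0.0], [-0.003, -0.0, -1.0]]
force: [-6.3, 0.9, 3.7]
finger_gap: 0.0
```

The strap is on its pin: 6 N at the expected TCP position. I back off, rise and check.

Emit:
jog_arm(
  moves=[
    [-8,0,0,0,0,0,0],
    [-18,2,0,0,0,0,0],
    [-18,2,50,0,0,0,0],
    [-18,2,100,0,0,0,0],
    [-18,2,155,0,0,0,0],
    [-18,2,155,0,0,0,0],
    [-18,2,155,0,0,0,0],
  ],
)

```text
time_s: 10.6
tcp_pos: [481.5, -14.3, 224.4]
tcp_rot: [[0.994, -0.111, 0.0], [-0.111, -0.994, -0.0], [0.0, 0.0, -1.0]]
force: [-0.1, -0.8, -1.2]
finger_gap: -0.001
```

```bash
python3 - <<'E'
from fx import *
s=read_state();print(s["tcp_pos"],W2F(s["tcp_pos"]),s["force"])
im=get_image("side");cv2.imwrite("pics/s5.png",cv2.resize(im[150:310,190:400],None,fx=3.7,fy=3.7,interpolation=cv2.INTER_CUBIC))
im=get_image("top");cv2.imwrite("pics/t5.png",cv2.resize(im[160:300,230:420],None,fx=4,fy=4,interpolation=cv2.INTER_CUBIC))
bw=F2W(6,-108)
for n in("side","top"):print(n,proj(n,[*bw,152.5]))
E
```

```text
[481.48511198 -14.31542101 224.39069471] [-31.88082499  -3.89470127] [-0.10634925 -0.77059835 -1.23579419]
side [313.26914323 225.71993717]
top [377.56404151 223.99179307]
```

View pics/s5.png

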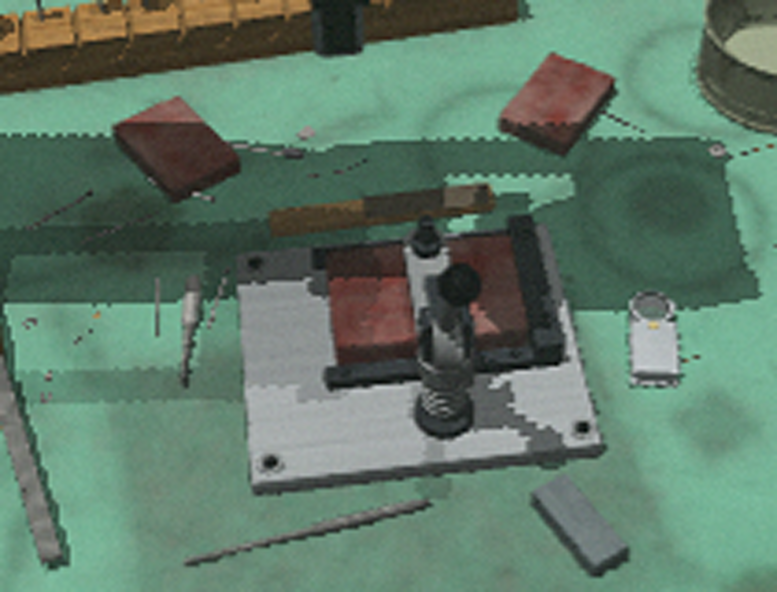

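View pics/t5.png

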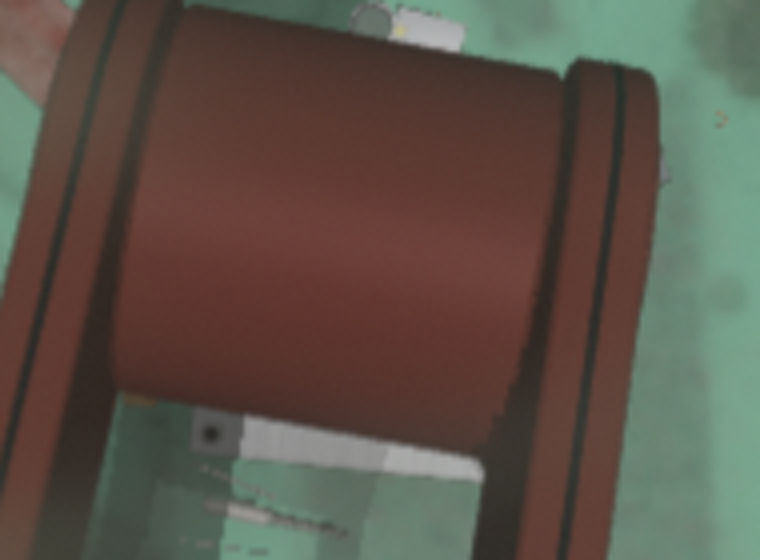

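The side view shows the strap square across the block (spindle near (427,238)) and the block at the stop. The ball is at (460,284), within 1.5 px of the prediction, and the lever is up. Next I go above the ball.

Emit:
jog_arm(
  moves=[
    [13,-54,0,0,0,0,0],
    [26,-108,0,0,0,0,0],
    [26,-108,-15,0,0,0,0],
    [26,-108,-32,0,0,0,0],
    [26,-108,-32,0,0,0,0],
    [26,-108,-32,0,0,0,0],
  ],
)

```text
time_s: 11.45
tcp_pos: [507.7, -121.3, 192.5]
tcp_rot: [[0.994, -0.11, -0.001], [-0.11, -0.994, 0.0], [-0.001, -0.0, -1.0]]
force: [-0.1, -0.0, 0.2]
finger_gap: -0.001
```

```bash
python3 - <<'E'
from fx import *
s=read_state();p=s["tcp_pos"];print(p,W2F(p),s["force"])
for ph in [60,50,40,30,20,10,0,-5,-8]:
    r=np.radians(ph);q=F2W(6,-68-85*np.cos(r));print(ph,(q-p[:2]).round(1),round(77.5+85*np.sin(r)+34-p[2],1))
im=get_image("side");cv2.imwrite("pics/s6.png",cv2.resize(im[150:310,190:400],None,fx=3.7,fy=3.7,interpolation=cv2.INTER_CUBIC))
E
```

```text
[ 507.74465594 -121.26371212  192.47761221] [   5.75346703 -107.38943874] [-0.08029957 -0.01157239  0.16387798]
60 [-0.1 -3.1] -7.4
50 [ -1.4 -15.2] -15.9
40 [ -2.5 -25.6] -26.3
30 [ -3.4 -34. ] -38.5
20 [ -4.1 -40.3] -51.9
10 [ -4.5 -44.1] -66.2
0 [ -4.7 -45.4] -81.0
-5 [ -4.6 -45. ] -88.4
-8 [ -4.6 -44.5] -92.8
```

View pics/s6.png

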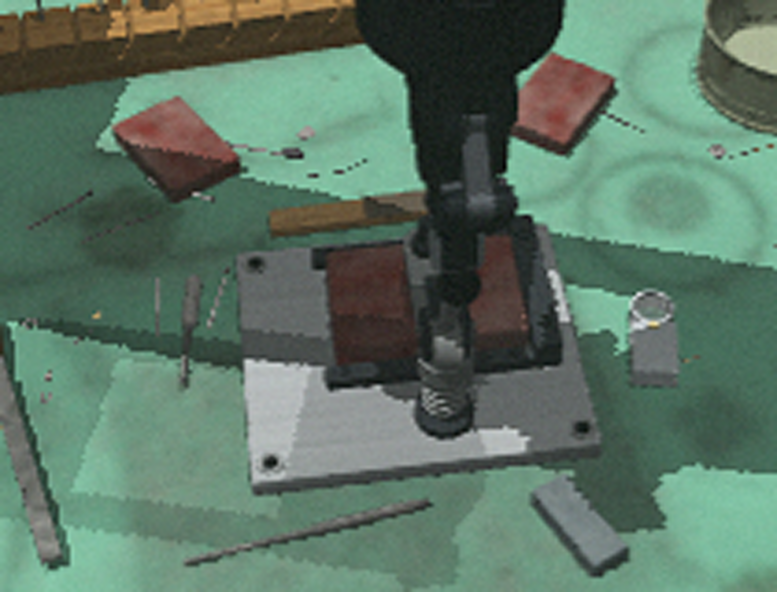

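The fingertips stand just above the ball (458,285), roughly centred. I push down along the arc.

Emit:
jog_arm(
  moves=[
    [0,-3,-8,0,0,0,0],
    [-1,-9,-12,0,0,0,0],
    [-1,-15,-17,0,0,0,0],
    [-2,-20,-22,0,0,0,0],
    [-2,-26,-28,0,0,0,0],
    [-3,-30,-33,0,0,0,0],
    [-3,-34,-39,0,0,0,0],
    [-3,-34,-39,0,0,0,0],
  ],
)

```text
time_s: 12.5
tcp_pos: [505.1, -156.9, 153.8]
tcp_rot: [[0.994, -0.112, 0.0], [-0.112, -0.994, -0.0], [0.0, 0.0, -1.0]]
force: [-0.4, -2.7, 2.2]
finger_gap: -0.001
```

```bash
python3 - <<'E'
from fx import *
s=read_state();p=s["tcp_pos"];print(p,W2F(p),s["force"])
im=get_image("side");cv2.imwrite("pics/s7.png",cv2.resize(im[150:310,190:400],None,fx=3.7,fy=3.7,interpolation=cv2.INTER_CUBIC))
E
```

```text
[ 505.07594411 -156.8929385   153.77817043] [   6.94070517 -143.0987409 ] [-0.40256537 -2.7057876   2.18759141]
```

View pics/s7.png

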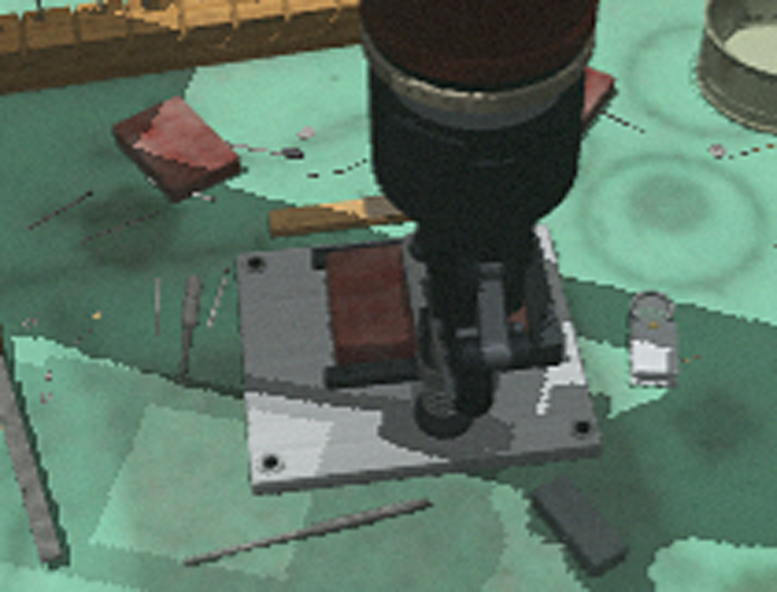

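The ball (475,390) is tracking under the fingertips, with 2–3 N of contact force. I continue down.

Emit:
jog_arm(
  moves=[
    [0,-3,-7,0,0,0,0],
    [0,-6,-13,0,0,0,0],
    [-1,-8,-20,0,0,0,0],
    [-1,-9,-27,0,0,0,0],
    [-1,-9,-34,0,0,0,0],
    [-1,-9,-41,0,0,0,0],
    [-1,-9,-47,0,0,0,0],
    [-1,-9,-51,0,0,0,0],
    [-1,-9,-51,0,0,0,0],
  ],
)

```text
time_s: 13.68
tcp_pos: [503.7, -165.0, 102.2]
tcp_rot: [[0.994, -0.111, -0.001], [-0.111, -0.994, 0.001], [-0.001, -0.001, -1.0]]
force: [0.5, 0.2, -0.1]
finger_gap: 0.005
```

Emit:
jog_arm(
  moves=[
    [0,0,-2,0,0,0,0],
    [0,0,-4,0,0,0,0],
    [0,0,-5,0,0,0,0],
    [0,0,-5,0,0,0,0],
  ],
)

```text
time_s: 14.18
tcp_pos: [504.4, -165.3, 98.9]
tcp_rot: [[0.994, -0.111, 0.001], [-0.111, -0.994, 0.0], [0.001, -0.0, -1.0]]
force: [-3.9, 2.1, 7.9]
finger_gap: 0.003
```

```bash
python3 - <<'E'
from fx import *
s=read_state();p=s["tcp_pos"];print(p,W2F(p),s["force"])
im=get_image("side");cv2.imwrite("pics/s8.png",cv2.resize(im[150:310,190:400],None,fx=3.7,fy=3.7,interpolation=cv2.INTER_CUBIC))
E
```

```text
[ 504.37427667 -165.27559696   98.86213778] [   7.14667541 -151.50819251] [-3.92278631  2.12458993  7.91558627]
```

View pics/s8.png

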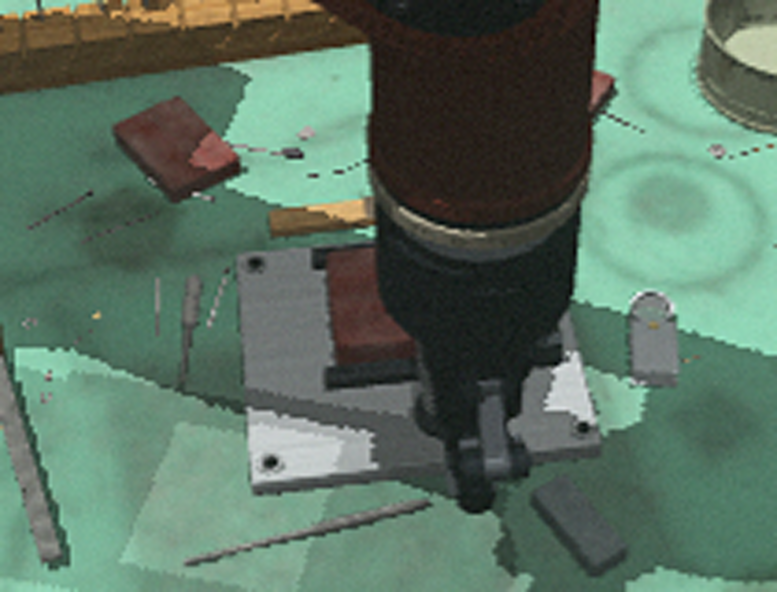

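At z 98.9 (expected 99.7) the lever bears with 8 N, so it's at its end stop. I rise straight up, move aside and check.

Emit:
jog_arm(
  moves=[
    [0,0,10,0,0,0,0],
    [0,0,60,0,0,0,0],
    [0,0,120,0,0,0,0],
    [-60,-60,130,0,0,0,0],
    [-110,-110,130,0,0,0,0],
    [-160,-160,130,0,0,0,0],
    [-180,-210,130,0,0,0,0],
    [-180,-210,130,0,0,0,0],
    [-180,-210,130,0,0,0,0],
  ],
)

```text
time_s: 15.35
tcp_pos: [322.8, -376.9, 228.0]
tcp_rot: [[0.993, -0.115, 0.0], [-0.115, -0.993, -0.0], [0.0, 0.0, -1.0]]
force: [0.0, -0.8, 0.6]
finger_gap: 0.006
```

```bash
python3 - <<'E'
from fx import *
s=read_state();p=s["tcp_pos"];print(p,W2F(p),s["force"])
im=get_image("side");cv2.imwrite("pics/s9.png",cv2.resize(im[150:310,190:400],None,fx=3.7,fy=3.7,interpolation=cv2.INTER_CUBIC))
im=get_image("top");cv2.imwrite("pics/t9.png",cv2.resize(im[160:300,230:420],None,fx=4,fy=4,interpolation=cv2.INTER_CUBIC))
E
```

```text
[ 322.77774504 -376.9223169   228.0411718 ] [-150.57888849 -381.49575925] [ 0.02830904 -0.83997368  0.58650273]
```

View pics/s9.png

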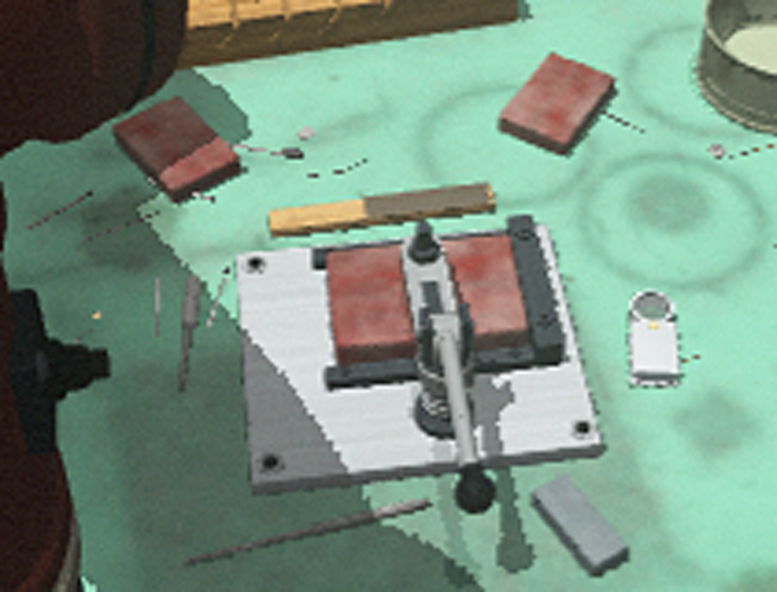

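View pics/t9.png

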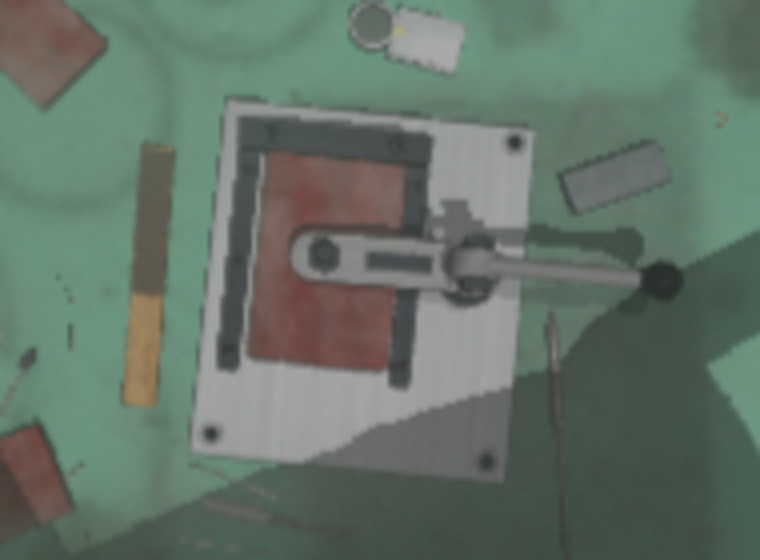

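The strap is square across the block, with the spindle at top zoom (323,255). The ball is down at (661,281), the block is against the stop, and the tools haven't moved. Now a numeric check.

```bash
python3 - <<'E'
from fx import *
sp=W2F(T(323,255,76));b=W2F(T(661,281,66));d=sp-b
print(sp,b,"a from spindle-ball",np.arctan2(-d[0],d[1]),"len",np.hypot(*d),"exp",68+84.2)
sp2=sp-[6,-68];print("a from stud",np.arctan2(-sp2[0],sp2[1]))
zs=lambda u,v:(190+(u-1.3)/3.7,150+(v-1.3)/3.7); zt=lambda u,v:(230+(u-1.5)/4,160+(v-1.5)/4)
p,e=tri(zs(475,490),zt(661,281));print("ball",p,e)
p,e=tri(zs(424,230),zt(323,253));print("spindle",p,e)
q=np.array([W2F(T(*c,32.5)) for c in[(265,152),(404,165),(389,371),(246,357)]]);print("block",q.round(1),q.mean(0))
E
```

```text
[3.03434906 0.81476375] [   7.41408624 -151.10489158] a from spindle-ball 0.02882131614966704 len 151.9827745960396 exp 152.2
a from stud 0.04306949280773962
ball [ 505.30491455 -165.27702276   64.30396819] 0.9924541825071109
spindle [518.67133935 -13.50669725  70.01622558] 1.0682715712126285
block [[ 52.4  32.9]
 [ 52.8 -32.5]
 [-43.4 -34.7]
 [-43.6  31.7]] [ 4.5135534  -0.64685749]
```

```bash
python3 -c "
from bench import *
print(finish_job())"
```

```text
the job is handed in; nothing more can be done
None
```

I finished the clamping by pushing only and handed it in at about 15.5 s of the 61 s allowed. `finish_job` gave no verdict, so the results below are my own measurements.

**What I did:** I slid the wax block about 27 mm to the end stop, then swung the strap round to its pin. Only then did I push the cam lever down along its arc. The arm was clear of everything at hand-in.

| Check | Measured | Expected or limit |
|---|---|---|
| Block against stop | push force rose from 5 to 11 N with no movement | contact with the stop |
| Block near end, fixture x | −43.5 mm | −44 mm |
| Block centre, fixture x | 4.5 mm | home 5.5 mm, must be above 3 mm |
| Strap on pin | 6 N at the expected position | contact with the pin |
| Strap angle after release | 0.03–0.04 rad | below 0.1 rad |
| Lever ball height | 64.3 mm | 65.7 mm fully down |
| Lever end stop | 8 N | firm stop |

- **Disagreements:** The block's far edge, partly hidden by the stop, read about 2 mm short of the stop face. The spindle top triangulated at z = 70 mm where about 76 mm was expected, which I put down to picking different edges in the two views.
- **Not measured:** I could not measure the foot's force on the block directly; I infer it from the lever being fully down.
- **Bystanders:** The small tools show no visible movement in the last pictures.

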